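# Shim up the overhanging ear of a valve housing and hold the wedge snug

### The job

Pack the gap under the overhanging ear of the valve housing: slide brass shims in flat from the open side, one on top of another and each straight and fully back against the yellow stop, until what is left of the gap is right for the red wedge (it takes up about 8 to 16 mm; one or two shims are needed), then push the wedge in flat on top of the stack, thin end first, until you feel it jam firmly between stack and ear without jacking the ear up more than 3 mm. Finish while still gripping the wedge and pressing it in: do not let go. Leave spare shims on the bench, and do not disturb the wrench, the bushing or the piston.

Things in the scene. Friction and masses are not known exactly. Their poses are not given: they have to be found in the camera images.
- block: fixed dark steel block, top 30 mm above the bench, 120 mm wide. Origin: on the bench below the middle of the stop's face. +x: direction in which shims and wedge are pushed in (roughly world +y). Front edge at x = -50 mm, open space before it. Yellow stop: face at x = 0, 80 mm wide, 16 mm high above the block top. Grey column base from x = 60 mm.
- holder: fixed grey holder, its column at x = 105 mm, carrying the cast aluminium valve housing over the block. Axes as the block's; origin straight above the block's origin, level with the underside of the ear at rest: its height less 30 mm is the open gap (20 to 32 mm, differs every time).
- ear_edge (a point): middle of the ear's lower front edge. The ear is a level plate 50 mm wide and 14 mm thick reaching out to x = -45 mm in the block's frame, so it covers 45 mm in front of the stop. The housing (64 mm wide, rising to 70 mm above the ear's underside) begins at x = +10 mm.
- housing (a joint): lift of the housing and its ear, in m: 0 hanging at rest on its seat, positive when pushed up (play up to 8 mm). Its weight is 3.5 N and a spring of 4 N per mm of lift pushes it back down.
- shim1: loose flat brass shim, about 100 g, starts lying on the bench: plate 50 (its x) x 44 (y) x 8 mm thick with a tab 24 mm wide, 8 mm thick, running 40 mm out of the middle of one short side towards -x (90 mm long in all). Origin: underside, middle of the plate, 25 mm behind its plain leading edge (+x).
- shim2: loose flat brass shim, about 100 g, starts lying on the bench: plate 50 (its x) x 44 (y) x 8 mm thick with a tab 24 mm wide, 8 mm thick, running 40 mm out of the middle of one short side towards -x (90 mm long in all). Origin: underside, middle of the plate, 25 mm behind its plain leading edge (+x).
- shim3: loose flat brass shim, about 100 g, starts lying on the bench: plate 50 (its x) x 44 (y) x 8 mm thick with a tab 24 mm wide, 8 mm thick, running 40 mm out of the middle of one short side towards -x (90 mm long in all). Origin: underside, middle of the plate, 25 mm behind its plain leading edge (+x).
- wedge: loose red wedge, about 90 g, starts flat on the bench: flat underside; blade 36 mm wide, 40 mm long, its top a straight slope from 5 mm thick at the tip to 18 mm; then a tab 24 mm wide, 18 mm thick, 40 mm long. Origin: on the underside where blade meets tab; +x to the tip (40 mm away), tab to x = -40 mm.
- wedge_tip (a point): middle of the lower edge of the wedge's thin end.
- wrench: loose steel wrench, 160 mm, lying on the bench; bystander. Origin: under its middle.
- bushing: loose copper-coloured bushing, 48 mm across, 28 mm high, standing on the bench; bystander. Origin: centre of its underside.
- piston: loose steel valve piston, 40 mm across, 50 mm high, standing on the bench; bystander. Origin: centre of its underside.

How it is judged:
On the way:
1. a shim lies home on the block under the ear, against the stop, let go (((x of shim1 in the frame of block between -0.033 and -0.019 m and y of shim1 in the frame of block between -0.01 and 0.01 m and z of shim1 in the frame of block between 0.027 and 0.05 m and angle between the x axis of shim1 and the x axis of block, either way round below 0.15 rad and angle between shim1's own z axis and vertical below 0.1 rad) or (x of shim2 in the frame of block between -0.033 and -0.019 m and y of shim2 in the frame of block between -0.01 and 0.01 m and z of shim2 in the frame of block between 0.027 and 0.05 m and angle between the x axis of shim2 and the x axis of block, either way round below 0.15 rad and angle between shim2's own z axis and vertical below 0.1 rad) or (x of shim3 in the frame of block between -0.033 and -0.019 m and y of shim3 in the frame of block between -0.01 and 0.01 m and z of shim3 in the frame of block between 0.027 and 0.05 m and angle between the x axis of shim3 and the x axis of block, either way round below 0.15 rad and angle between shim3's own z axis and vertical below 0.1 rad)) and contact force between each of shim1, shim2, shim3 and the fingers below 0.2 N), for 0.2 s.
At the end, for the whole second after the job is handed in: Shims home: on the stop within 7 mm, centred within 10 mm, straight to 0.15 rad; spares on the bench. Wedge gripped, flat (0.12 rad), straight (0.2 rad), tip within 14 mm of centre and 4 mm or more under the ear, off the block, still, over 2.5 N on shim and on ear; ear lift under 4 mm (((x of shim1 in the frame of block between -0.033 and -0.019 m and y of shim1 in the frame of block between -0.01 and 0.01 m and z of shim1 in the frame of block between 0.027 and 0.05 m and angle between the x axis of shim1 and the x axis of block, either way round below 0.15 rad and angle between shim1's own z axis and vertical below 0.1 rad) or (x of shim2 in the frame of block between -0.033 and -0.019 m and y of shim2 in the frame of block between -0.01 and 0.01 m and z of shim2 in the frame of block between 0.027 and 0.05 m and angle between the x axis of shim2 and the x axis of block, either way round below 0.15 rad and angle between shim2's own z axis and vertical below 0.1 rad) or (x of shim3 in the frame of block between -0.033 and -0.019 m and y of shim3 in the frame of block between -0.01 and 0.01 m and z of shim3 in the frame of block between 0.027 and 0.05 m and angle between the x axis of shim3 and the x axis of block, either way round below 0.15 rad and angle between shim3's own z axis and vertical below 0.1 rad)) and ((x of shim1 in the frame of block between -0.033 and -0.019 m and y of shim1 in the frame of block between -0.01 and 0.01 m and z of shim1 in the frame of block between 0.027 and 0.05 m and angle between the x axis of shim1 and the x axis of block, either way round below 0.15 rad and angle between shim1's own z axis and vertical below 0.1 rad) or z of shim1 in the frame of block below 0.015 m) and ((x of shim2 in the frame of block between -0.033 and -0.019 m and y of shim2 in the frame of block between -0.01 and 0.01 m and z of shim2 in the frame of block between 0.027 and 0.05 m and angle between the x axis of shim2 and the x axis of block, either way round below 0.15 rad and angle between shim2's own z axis and vertical below 0.1 rad) or z of shim2 in the frame of block below 0.015 m) and ((x of shim3 in the frame of block between -0.033 and -0.019 m and y of shim3 in the frame of block between -0.01 and 0.01 m and z of shim3 in the frame of block between 0.027 and 0.05 m and angle between the x axis of shim3 and the x axis of block, either way round below 0.15 rad and angle between shim3's own z axis and vertical below 0.1 rad) or z of shim3 in the frame of block below 0.015 m) and (contact force between wedge and shim1 above 2.5 N or contact force between wedge and shim2 above 2.5 N or contact force between wedge and shim3 above 2.5 N) and contact force between wedge and holder above 2.5 N and contact force between wedge and block below 0.5 N and contact force between wedge and the fingers above 2 N and x of wedge_tip in the frame of block above -0.041 m and y of wedge_tip in the frame of block between -0.014 and 0.014 m and angle between wedge's own z axis and vertical below 0.12 rad and angle between the x axis of wedge and the x axis of block, either way round below 0.2 rad and value of joint housing below 0.004 m and linear speed of wedge below 0.01 m/s); the arm keeps its last pose, push and grip.
It fails at once if the ear is jacked up more than 4 mm (value of joint housing above 0.004 m).
It fails at once if the wrench is shifted more than 20 mm (distance of wrench from where it was at the start of the episode above 0.02 m).
It fails at once if the bushing is shifted more than 20 mm (distance of bushing from where it was at the start of the episode above 0.02 m).
It fails at once if the piston is shifted more than 20 mm (distance of piston from where it was at the start of the episode above 0.02 m).
It also fails if it takes over 64 s, if anything falls off the work surface, if the arm or the gripper's body presses on something with over 40 N, if the wrist force passes 120 N, or if a joint passes its speed limit or range.

### The arm

A 6-joint arm with a two-finger parallel gripper is mounted at the origin on the work surface. World frame = base frame: x ahead of the robot, y to its left, z up, the work surface at z = 0. Lengths are in m, angles in rad, forces in N, time in s.
With the tool pointing down it reaches from about 0.35 to 0.975 m from the base axis. Payload 17.4 kg.
Tool frame: the origin (TCP) lies at the very end of the fingers, on their centre line; the grasp point (between the pads) lies r.hold_point_z behind it (r.hold_point_z is the distance from the TCP to the grasp point, in m); z points along the fingers, y is the line along which they close (so a half turn about z gives the same grasp; the last joint's range is limited). The gripper opens to 85 mm and grips with 20 to 120 N. Pads are 22 mm wide; open, the fingers measure 114 mm over their backs; the gripper's body (76 mm by 85 mm) begins 54 mm behind the grasp point. The pads swing forward as they close: fully open they stand 13 mm farther back than shut.
Start: joints at [1.085, 0.116, 1.442, -0, 1.584, -0.038], TCP at [0.292, 0.608, 0.231] pointing down, gripper open.
Joint ranges: [-2.83, 2.83], [-0.83, 2.19], [0.07, 2.5], [-1.14, 4.28], [0.01, 3], [-2.97, 2.97]. Speed limits (rad/s): [1.89, 1.89, 2.22, 3.14, 3.14, 3.14].

### API

Orientations are given as a 3x3 rotation matrix whose columns are the frame's x, y, z axes.
In Python, from workcell import r gives the robot as it stands.
- The arm moves only by the shell command python3 nudge.py 'ROWS'. ROWS is a JSON list of rows, 1 to 5 of them, each an object with the fields jaw (the finger opening in m), x, y, z (the shift in cm), twist (a turn about the tool's z in units of 0.25 rad); a field left out counts as zero (the opening has to be given); each row shifts and turns the commanded pose from where the row before left it, along the tool's axes as they then stand; what a row does not reach is not made up. A row lasts 1/10 s, in which the tool goes at most 0.05 m and 0.15 rad, less where a joint would pass 70% of its speed; a pose out of reach is approached as far as the arm can. The fingers move at their own pace and stop on an object; the grip force is fixed at half the most. Time passes only in rows, so rows that do not move let the fingers close. It prints the time, the measured TCP pose, the force, the opening and the grip force at its end. Input that does not fit is refused with a message, and nothing moves.
- r.sense(): the state, without advancing time (a new reading comes with each control period).
- r.grab_frame(name): name is "scene" or "top" or "wrist"; returns a dict with "image" (480x640x3 uint8, blue, green, red), "fx", "fy", "cx", "cy" (pixels), "rvec" (rotation vector, rad) and "tvec" (3), from world to camera coordinates, as OpenCV has them. Camera axes: x right, y down, z forward; pixel columns grow to the right and rows downward; lengths in m; the calibration is good to about 2 mm. The wrist camera is an equidistant fisheye: a pixel r from the principal point sees the ray r / f radians off the axis. A picture is of the moment at which its call begins. There is no depth.
- r.finish_job(): hands the job in; it is judged then, once.
The state is a dict: "time_s": time; "qpos": joint angles; "qvel": joint speeds; "joint_efforts": joint torques, N m; "tool_pos": TCP position; "tcp_rot": TCP orientation; "force": force on the tool from outside, world axes, zero at the start; "torque": the same for the moment, N m; "finger_gap": finger opening in m; "grasp_force": force on a finger pad.
Only numpy, scipy, OpenCV 4.12 (cv2) and the standard library are available. Lean on these libraries where they do the work, as an engineer would, in place of code of your own. Each camera call takes 0.05 s, during which the arm holds its last target. There are 200 camera calls.

## Working session

There is one attempt and no reset: what is moved stays moved. The work goes in short steps, Python scripts to look and compute and a shell command to move; the robot and the scene stay as the last step left them, time stands still between calls to the robot, and variables do not carry over. Pictures are saved under pics/ and viewed, at most 10 in all, crops included, and the job is handed in when it is done.

```bash
ls; mkdir -p pics; python3 - <<'E'
from workcell import r
import cv2,numpy as np,pickle
s=r.sense();print(s['time_s'],s['tool_pos'],np.round(s['tcp_rot'],3),r.hold_point_z)
for n in("scene","top"):
    f=r.grab_frame(n);cv2.imwrite(f'pics/{n}0.png',f['image']);pickle.dump(f,open(f'{n}0.pkl','wb'))
    R=cv2.Rodrigues(np.array(f['rvec']))[0];print(n,f['fx'],f['cx'],f['cy'],-R.T@np.array(f['tvec']).ravel(),R[2])
E
```

```text
nudge.py
pics
workcell.py
0.0 [0.29218295 0.60827078 0.23055931] [[-0.901  0.433 -0.001]
 [ 0.433  0.901 -0.001]
 [ 0.    -0.001 -1.   ]] 0.0187
scene 607.7383528027781 315.8800489084278 248.24561055836475 [1.21323013 0.18424706 0.77784355] [-0.67633782 -0.21673193 -0.70398468]
top 510.5844322767744 319.7359870183039 245.67513747103484 [ 0.38887566 -0.01071411  0.9560297 ] [ 0.15458725  0.00827056 -0.98794452]
```

View pics/top0.png

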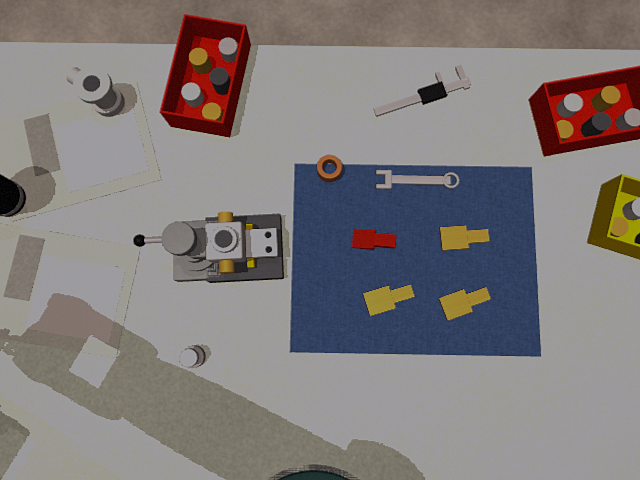

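View pics/scene0.png

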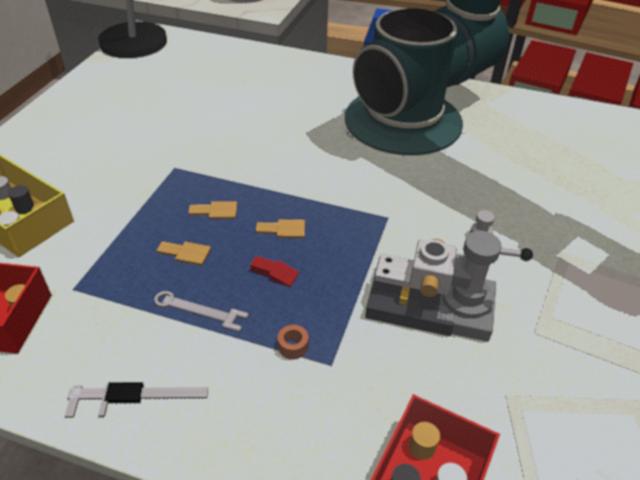

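Top view: block at (173–284, 213–283) with the ear's white end near (263,243); shims at about (465,237), (388,300), (465,303); wedge at (374,240); bushing at (330,168), wrench at (418,180), piston at (192,355). Scene view confirms the same layout.

```bash
cat > h.py <<'E'
import cv2,numpy as np,pickle
def ray(f,uv):
    R=cv2.Rodrigues(np.array(f['rvec'],float))[0];t=np.array(f['tvec'],float).ravel()
    d=np.c_[(np.atleast_2d(uv)-[f['cx'],f['cy']])/[f['fx'],f['fy']],np.ones(len(np.atleast_2d(uv)))]@R
    return -R.T@t,d
def onz(f,uv,z):
    c,d=ray(f,uv);return c+d*((z-c[2])/d[:,2])[:,None]
def proj(f,P):
    K=np.array([[f['fx'],0,f['cx']],[0,f['fy'],f['cy']],[0,0,1]])
    return cv2.projectPoints(np.atleast_2d(P).astype(float),np.array(f['rvec'],float),np.array(f['tvec'],float),K,None)[0].reshape(-1,2)
def tri(f1,a,f2,b):
    c1,d1=ray(f1,a);c2,d2=ray(f2,b);d1=d1[0];d2=d2[0]
    s=np.linalg.lstsq(np.c_[d1,-d2],c2-c1,rcond=None)[0]
    p,q=c1+s[0]*d1,c2+s[1]*d2;return (p+q)/2,np.linalg.norm(p-q)
def pieces(f,lo,hi,z,amin=300,red=False):
    """tabbed pieces: (rectangle centre, direction towards leading end, length, width)"""
    h=cv2.cvtColor(f['image'],cv2.COLOR_BGR2HSV);m=cv2.inRange(h,lo,hi)
    out=[]
    for c in cv2.findContours(m,cv2.RETR_EXTERNAL,cv2.CHAIN_APPROX_NONE)[0]:
        if not amin<cv2.contourArea(c)<2500: continue
        k=np.zeros_like(m);cv2.drawContours(k,[c],-1,255,-1)
        uv=np.argwhere(k)[:,::-1].astype(float)
        P=onz(f,uv,z)[:,:2];(cx,cy),(w,l),a=cv2.minAreaRect((P*1000).astype(np.float32))
        a=np.radians(a);e=np.array([np.cos(a),np.sin(a)]) if w>l else np.array([-np.sin(a),np.cos(a)])
        ctr=np.array([cx,cy])/1000
        if (P.mean(0)-ctr)@e<0:e=-e
        out.append((uv.mean(0).round(),ctr.round(4),e.round(3),round(np.degrees(np.arctan2(e[1],e[0])),1),round(max(w,l)),round(min(w,l))))
    return out
E
python3 - <<'E'
from h import *
T=pickle.load(open('top0.pkl','rb'));S=pickle.load(open('scene0.pkl','rb'))
for f,n in((T,'T'),(S,'S')):
    for p in pieces(f,(12,110,120),(32,255,255),.008):print(n,'y',*p)
    for p in pieces(f,(0,150,70),(8,255,255),.014)+pieces(f,(172,150,70),(180,255,255),.014):print(n,'r',*p)
a=cv2.resize(T['image'][205:290,165:290],None,fx=5,fy=5,interpolation=cv2.INTER_CUBIC)
b=cv2.resize(S['image'][230:340,360:505],None,fx=5,fy=5,interpolation=cv2.INTER_CUBIC)
cv2.imwrite('pics/a.png',a);cv2.imwrite('pics/b.png',b)
E
```

```text
T y [462. 302.] [ 0.4387 -0.2734] [-0.345  0.938] 110.2 89 43
T y [386. 298.] [ 0.443  -0.1326] [-0.306  0.952] 107.8 89 43
T y [461. 237.] [ 0.5591 -0.2747] [-0.088  0.996] 95.0 89 43
T y [623. 218.] [ 0.6163 -0.589 ] [-0.959  0.283] 163.5 129 62
T y [329. 167.] [ 0.6919 -0.019 ] [-0.015  1.   ] 90.8 44 42
T r [372. 239.] [ 0.55  -0.104] [0.036 0.999] 88.0 79 35
S y [426. 434.] [0.7669 0.207 ] [ 0.98  -0.199] -11.5 38 37
S y [186. 251.] [ 0.5591 -0.275 ] [-0.081  0.997] 94.6 90 43
S y [283. 227.] [ 0.4443 -0.134 ] [-0.339  0.941] 109.8 87 41
S y [215. 209.] [ 0.4393 -0.2736] [-0.34  0.94] 109.9 88 41
S y [ 32. 198.] [ 0.5274 -0.6847] [0.296 0.955] 72.8 209 130
S y [346.  32.] [-0.3696 -0.2532] [-0.105  0.994] 96.0 111 89
S r [276. 270.] [ 0.5505 -0.1016] [0.267 0.964] 74.5 85 34
S r [601.  79.] [-0.3451  0.4319] [ 0.99  -0.139] -8.0 244 122
S r [543.  66.] [-0.3568  0.2882] [-0.989  0.145] 171.7 268 127
S r [558.  14.] [-0.7196  0.3009] [ 0.99 -0.14] -8.1 271 168
```

View pics/a.png

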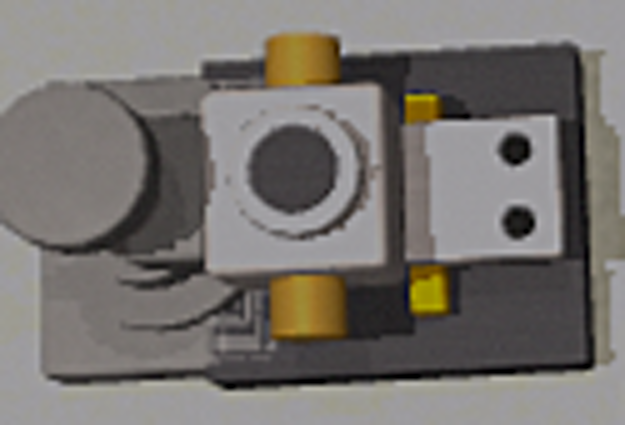

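View pics/b.png

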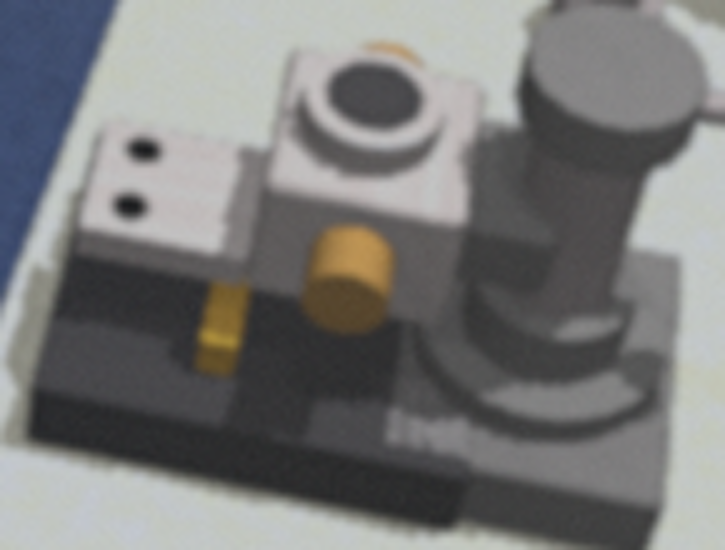

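Crop a (top): ear's top front corners at crop (556,115) and (563,258), block front edge from (577,45) to (592,366). Crop b (scene): the same ear corners at (78,230) and (103,122), ear bottom edge at about (72,255); block's front bottom corner at (33,440).

```bash
python3 - <<'E'
from h import *
T=pickle.load(open('top0.pkl','rb'));S=pickle.load(open('scene0.pkl','rb'))
t=lambda x,y:np.array([165+x/5-.4,205+y/5-.4]);s=lambda x,y:np.array([360+x/5-.4,230+y/5-.4])
A=tri(T,t(557,115),S,s(76,232));B=tri(T,t(563,258),S,s(103,122));print('ear',A,B,np.linalg.norm(A[0]-B[0]))
C=tri(T,t(578,45),S,s(33,395));print('blk corner',C)
D=onz(T,np.array([t(578,45),t(592,366)]),.03);print(D,np.linalg.norm(D[0]-D[1]),D.mean(0))
E=onz(S,np.array([s(33,395),s(455,480)]),.03);print('scene',E)
# block side edges direction (top view far edge, near edge)
F=onz(T,np.array([t(205,68),t(578,45)]),.03);print(F,np.degrees(np.arctan2(*(F[0]-F[1])[[1,0]])),np.degrees(np.arctan2(*(D[0]-D[1])[[1,0]]))+90,np.degrees(np.arctan2(*(A[0]-B[0])[[1,0]]))+90)
# stop visible front faces (yellow, z=.046 top front edge)
print('stop',onz(T,np.array([t(440,118),t(447,312)]),.046))
# piston, bushing
print('bush',onz(T,[[329,167]],.028),'pist',onz(T,[[192,352]],.05),'wrench',onz(T,[[418,180]],.005))
E
```

```text
ear (array([0.55904339, 0.07437968, 0.06825111]), np.float64(0.0006224544399708382)) (array([0.50808719, 0.07044408, 0.06812422]), np.float64(0.0012823341321692018)) 0.051108111379031936
blk corner (array([0.59363257, 0.0722102 , 0.02595163]), np.float64(0.0010153318387316266))
[[0.59284889 0.07135499 0.03      ]
 [0.47360982 0.06286923 0.03      ]] 0.11954062852880926 [0.53322935 0.06711211 0.03      ]
scene [[0.59684131 0.07330268 0.03      ]
 [0.58570916 0.20643894 0.03      ]]
[[0.5820382  0.20945461 0.03      ]
 [0.59284889 0.07135499 0.03      ]] 94.47608691104637 94.07064423757872 94.4164742781453
stop [[0.56148241 0.119285   0.046     ]
 [0.49072925 0.1141666  0.046     ]]
bush [[ 0.68445203 -0.01793948  0.028     ]] pist [[0.33975126 0.21627111 0.05      ]] wrench [[ 0.66836057 -0.18948686  0.005     ]]
```

Units first: shifts go in cm and turns go in units of 0.25 rad. So 0.15 rad is 0.6.

```bash
cat >> h.py <<'E'
O=np.array([.530,.117]);YAW=94.3
U=np.array([np.cos(np.radians(YAW)),np.sin(np.radians(YAW))]);V=np.array([-U[1],U[0]])
def blk(x,y,z):return np.r_[O+x*U+y*V,z]
def go(r,p,xyaw=None):
    """print shift in tool axes (before turn / after turn) and the turn about tool z"""
    s=r.sense();R=np.array(s['tcp_rot']);d=np.array(p)-s['tool_pos']
    a=np.arctan2(R[1,0],R[0,0]);t=0
    if xyaw is not None:t=(np.radians(xyaw)-a+np.pi)%(2*np.pi)-np.pi
    c,n=np.cos(t),np.sin(t);Rz=np.array([[c,-n,0],[n,c,0],[0,0,1]])
    print('t',round(s['time_s'],2),'tcp',np.round(s['tool_pos'],4),'xyaw',round(np.degrees(a),1),'shift',np.round(R.T@d,4),'after turn',np.round((Rz@R).T@d,4),'turn',round(-t,3),'F',np.round(s['force'],1),'gap',round(s['finger_gap'],4),'gf',round(s['grasp_force'],1))
E
python3 nudge.py '[{"jaw": 0, "twist": 0.6}, {"jaw": 0, "twist": 0.6}, {"jaw": 0, "twist": 0.6}, {"jaw": 0, "twist": 0.6}, {"jaw": 0, "twist": 0.6}]'
python3 nudge.py '[{"jaw": 0, "twist": 0.6}, {"jaw": 0, "twist": 0.6}, {"jaw": 0}]'
python3 - <<'E'
from h import *
from workcell import r
T=pickle.load(open('top0.pkl','rb'));S=pickle.load(open('scene0.pkl','rb'))
print(tri(T,[181,237],S,[484,244]))
go(r,blk(-.03,0,.10),YAW)
E
```

```text
time_s: 0.6
tool_pos: [0.2922, 0.6084, 0.2308]
tcp_rot: [[-0.359, 0.933, -0.0], [0.933, 0.359, -0.001], [-0.0, -0.001, -1.0]]
force: [0.2, -0.4, -0.6]
finger_gap: 0.0127
grasp_force: 0.0
time_s: 0.9
tool_pos: [0.2922, 0.6084, 0.2309]
tcp_rot: [[-0.07, 0.998, -0.0], [0.998, 0.07, -0.001], [-0.001, -0.0, -1.0]]
force: [-0.1, 0.6, -0.2]
finger_gap: 0.0
grasp_force: 0.0
(array([0.52431779, 0.22034648, 0.15555035]), np.float64(0.00595344247827982))
t 0.9 tcp [0.2922 0.6084 0.2309] xyaw 94.0 shift [-0.5367  0.2029  0.1311] after turn [-0.5377  0.2003  0.1311] turn -0.005 F [-0.1  0.6 -0.2] gap 0.0 gf 0.0
```

```bash

python3 nudge.py '[{"jaw": 0, "x": -4.5, "y": 2}, {"jaw": 0, "x": -4.5, "y": 2}, {"jaw": 0, "x": -4.5, "y": 2}, {"jaw": 0, "x": -4.5, "y": 2}, {"jaw": 0, "x": -4.5, "y": 2}]' >/dev/null
python3 nudge.py '[{"jaw": 0, "x": -4.5, "y": 2}, {"jaw": 0, "x": -4.5, "y": 2}, {"jaw": 0, "x": -4.5, "y": 2}, {"jaw": 0, "x": -4.5, "y": 2}, {"jaw": 0, "x": -4.5, "y": 2}]'
python3 - <<'E'
from h import *
from workcell import r
go(r,blk(-.02,0,.085),YAW)
E
```

```text
time_s: 1.9
tool_pos: [0.525, 0.1723, 0.2314]
tcp_rot: [[-0.078, 0.997, 0.0], [0.997, 0.078, 0.0], [0.0, 0.0, -1.0]]
force: [1.3, 0.8, 0.4]
finger_gap: 0.0001
grasp_force: 0.0
t 1.9 tcp [0.525  0.1723 0.2314] xyaw 94.5 shift [-0.0755  0.0005  0.1464] after turn [-0.0755  0.0007  0.1464] turn 0.003 F [1.3 0.8 0.4] gap 0.0001 gf 0.0
```

```bash

python3 nudge.py '[{"jaw": 0, "x": -3.8}, {"jaw": 0, "x": -3.75}, {"jaw": 0, "z": 4.5}, {"jaw": 0, "z": 4.5}, {"jaw": 0, "z": 4.5}]' >/dev/null
python3 nudge.py '[{"jaw": 0, "z": 1}, {"jaw": 0, "z": 0.3}, {"jaw": 0}]'
python3 - <<'E'
from h import *
from workcell import r
go(r,blk(-.02,0,.075),YAW)
f=r.grab_frame('wrist');cv2.imwrite('pics/w1.png',f['image']);pickle.dump(f,open('w1.pkl','wb'))
E
```

```text
time_s: 2.7
tool_pos: [0.5309, 0.0992, 0.0852]
tcp_rot: [[-0.075, 0.997, 0.002], [0.997, 0.075, 0.0], [0.0, 0.002, -1.0]]
force: [0.5, 0.2, 0.2]
finger_gap: 0.0001
grasp_force: 0.0
t 2.7 tcp [0.5309 0.0992 0.0852] xyaw 94.3 shift [-0.0021  0.0004  0.0102] after turn [-0.0021  0.0004  0.0102] turn -0.0 F [0.5 0.2 0.2] gap 0.0001 gf 0.0
```

View pics/w1.png

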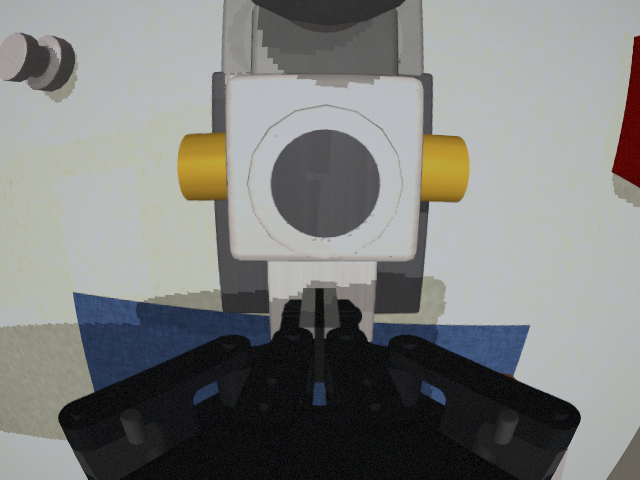

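Wrist view: the fingertips (320,300) hang over the ear, whose edges at u≈270 and 375 are centred on them. Descend gently to touch.

```bash

for i in 1; do python3 nudge.py '[{"jaw": 0, "z": 0.4}, {"jaw": 0, "z": 0.3}, {"jaw": 0, "z": 0.3}, {"jaw": 0, "z": 0.1}, {"jaw": 0}]'|grep -E 'pos|force:'; done
python3 nudge.py '[{"jaw": 0, "z": 0.1}, {"jaw": 0}]'|grep -E 'pos|force:'
python3 nudge.py '[{"jaw": 0, "z": 0.1}, {"jaw": 0}]'|grep -E 'pos|force:'
python3 nudge.py '[{"jaw": 0, "z": 0.1}, {"jaw": 0}]'|grep -E 'pos|force:'
```

```text
tool_pos: [0.53, 0.0989, 0.0722]
force: [0.2, -1.1, 0.1]
grasp_force: 0.0
tool_pos: [0.5301, 0.0989, 0.0713]
force: [0.1, 0.0, -0.0]
grasp_force: 0.0
tool_pos: [0.5302, 0.0989, 0.0708]
force: [-1.6, -0.6, 4.8]
grasp_force: 2.3
tool_pos: [0.5303, 0.099, 0.0707]
force: [-7.6, -1.4, 15.0]
grasp_force: 7.7
```

Ear top is at z≈0.0709, so the gap is about 26.9 mm: two shims (about 10.9 mm left for the wedge). Fetch shim A.

```bash

python3 nudge.py '[{"jaw": 0.03, "z": -4.5}, {"jaw": 0.045, "x": -4.5, "z": -3}, {"jaw": 0.045, "x": -4.5}, {"jaw": 0.045, "x": -4.5, "y": -1.5, "twist": -0.4}, {"jaw": 0.045, "x": -4.5, "y": -1.5, "twist": -0.6}]' >/dev/null
python3 - <<'E'
from h import *
from workcell import r
T=pickle.load(open('top0.pkl','rb'));
e=np.radians(108.8);e=np.array([np.cos(e),np.sin(e)])
go(r,np.r_[np.array([.4435,-.133])-.026*e,.03],108.8)
E
```

```text
t 4.35 tcp [ 0.5178 -0.078   0.1423] xyaw 108.0 shift [-0.0553 -0.0874  0.1123] after turn [-0.0541 -0.0881  0.1123] turn -0.014 F [0.4 0.5 0.6] gap 0.045 gf 0.0
```

```bash

python3 nudge.py '[{"jaw": 0.045, "x": -2.7, "y": -4.4, "twist": -0.056}, {"jaw": 0.045, "x": -2.7, "y": -4.4, "z": 3}, {"jaw": 0.045, "z": 4.5}, {"jaw": 0.045, "z": 3.6}, {"jaw": 0.045}]' >/dev/null
python3 - <<'E'
from h import *
from workcell import r
e=np.radians(108.8);e=np.array([np.cos(e),np.sin(e)])
go(r,np.r_[np.array([.4435,-.133])-.026*e,.005],108.8)
f=r.grab_frame('wrist');cv2.imwrite('pics/w2.png',f['image'])
E
```

```text
t 4.85 tcp [ 0.4555 -0.1468  0.0317] xyaw 108.5 shift [-0.0092 -0.0068  0.0267] after turn [-0.0091 -0.0068  0.0267] turn -0.005 F [-0.1  0.   1.3] gap 0.045 gf 0.0
```

View pics/w2.png

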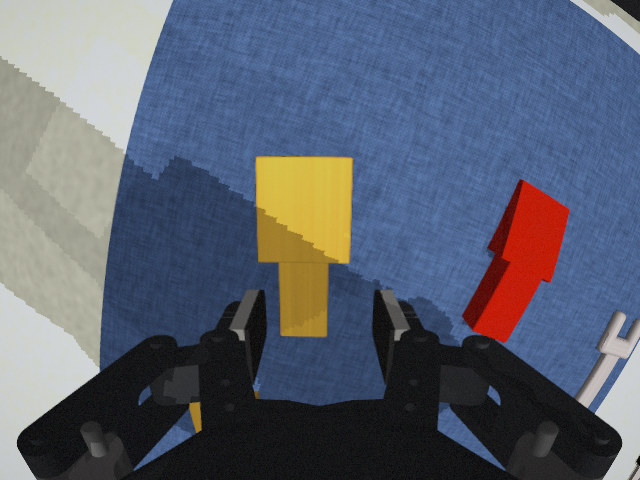

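Wrist view: shim plate (257–353,157–263), tab down to (304,336), slightly left of the finger centre (320), as computed.

```bash

python3 nudge.py '[{"jaw": 0.04, "x": -0.9, "y": -0.68, "z": 1.2, "twist": -0.02}, {"jaw": 0.035, "z": 1}, {"jaw": 0.032, "z": 0.6}, {"jaw": 0.032}]'|grep -E 'pos|force|gap'
python3 nudge.py '[{"jaw": 0.0}, {"jaw": 0.0}, {"jaw": 0}, {"jaw": 0}]'|grep -E 'pos|force|gap'
```

```text
tool_pos: [0.4544, -0.158, 0.0074]
force: [0.9, 0.9, -0.5]
finger_gap: 0.0319
grasp_force: 0.0
tool_pos: [0.4547, -0.1581, 0.0082]
force: [-0.7, 0.5, 0.2]
finger_gap: 0.0
grasp_force: 0.0
```

```bash

python3 nudge.py '[{"jaw": 0.034}, {"jaw": 0.034}, {"jaw": 0.034, "z": 0.5}, {"jaw": 0.034, "z": 0.3}, {"jaw": 0.034}]'|grep -E 'pos|force|gap'
python3 nudge.py '[{"jaw": 0.0}, {"jaw": 0.0}, {"jaw": 0}, {"jaw": 0}]'|grep -E 'pos|force|gap'
```

```text
tool_pos: [0.4543, -0.1581, -0.0006]
force: [-0.1, 0.2, 0.0]
finger_gap: 0.034
grasp_force: 0.0
tool_pos: [0.4548, -0.1582, 0.0002]
force: [-0.4, 0.6, 5.3]
finger_gap: 0.0218
grasp_force: 60.4
```

```bash

python3 nudge.py '[{"jaw": 0, "z": -2}, {"jaw": 0, "z": -3, "twist": 0.2}, {"jaw": 0, "x": 2, "y": 3, "z": -2, "twist": 0.4}, {"jaw": 0, "x": 2, "y": 3.5, "twist": 0.4}]'|grep -E 'pos|force|gap'
python3 - <<'E'
from h import *
from workcell import r
go(r,blk(-.14,0,.038),YAW)
E
```

```text
tool_pos: [0.5101, -0.1047, 0.073]
force: [1.4, -0.4, -1.0]
finger_gap: 0.022
grasp_force: 58.8
t 7.0 tcp [ 0.5101 -0.1047  0.073 ] xyaw 94.2 shift [0.0797 0.0362 0.0351] after turn [0.0796 0.0363 0.0351] turn -0.002 F [ 1.4 -0.4 -1. ] gap 0.022 gf 58.8
```

```bash

python3 nudge.py '[{"jaw": 0, "x": 3, "y": 1.8}, {"jaw": 0, "x": 3, "y": 1.8, "z": 1}, {"jaw": 0, "x": 2, "z": 1.3}, {"jaw": 0, "z": 1}, {"jaw": 0}]'|grep -E 'pos|force|gap'
python3 - <<'E'
from h import *
from workcell import r
go(r,blk(-.14,0,.034),YAW)
f=r.grab_frame('wrist');cv2.imwrite('pics/w3.png',f['image'])
pickle.dump(f,open('w3.pkl','wb'))
f=r.grab_frame('top');h=pieces(f,(12,110,120),(32,255,255),.042);[print(*p) for p in h]
g=r.grab_frame('scene');[print('S',*p) for p in pieces(g,(12,110,120),(32,255,255),.042)]
pickle.dump((f,g),open('ts3.pkl','wb'))
E
```

```text
tool_pos: [0.5373, -0.022, 0.0351]
force: [-0.3, -0.2, -1.5]
finger_gap: 0.0215
grasp_force: 58.8
t 7.5 tcp [ 0.5373 -0.022   0.0351] xyaw 94.6 shift [-0.0009  0.0031  0.0011] after turn [-0.0009  0.0031  0.0011] turn 0.005 F [-0.3 -0.2 -1.5] gap 0.0215 gf 58.8
[462. 302.] [ 0.4368 -0.2638] [-0.347  0.938] 110.3 86 42
[304. 250.] [0.5254 0.0235] [-0.016  1.   ] 90.9 47 29
[461. 237.] [ 0.5529 -0.2654] [-0.089  0.996] 95.1 86 42
[623. 218.] [ 0.6078 -0.5677] [-0.961  0.276] 164.0 125 60
S [426. 434.] [0.7869 0.2061] [ 0.998 -0.068] -3.9 38 36
S [346. 268.] [0.533  0.0169] [-0.113  0.994] 96.5 63 46
S [186. 251.] [ 0.5886 -0.2544] [-0.081  0.997] 94.7 86 43
S [216. 209.] [ 0.4748 -0.2531] [-0.34  0.94] 109.9 85 42
S [600.  40.] [-0.5131  0.3917] [0.139 0.99 ] 82.0 262 91
S [615.  18.] [-0.6718  0.4579] [ 0.992 -0.123] -7.1 213 147
```

View pics/w3.png

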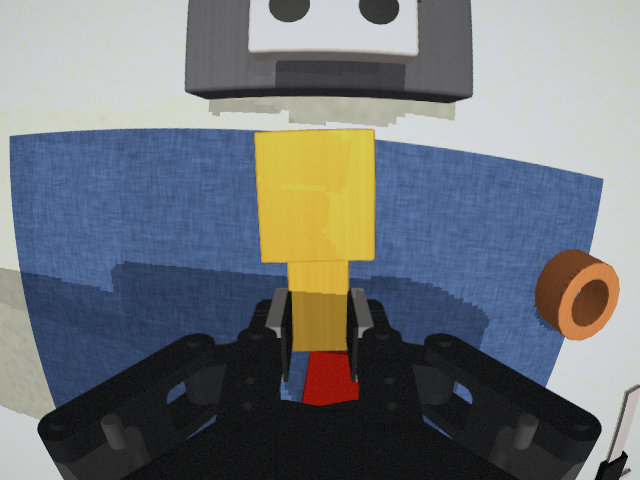

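Wrist view: shim held straight (lead edge v≈130, centre u≈315), ear centre at u≈333, block front edge v≈95. A small turn and +y shift is needed, then push in.

```bash

python3 nudge.py '[{"jaw": 0, "y": 0.35, "z": 0.1, "twist": 0.14}, {"jaw": 0, "x": 1, "z": 0.15}, {"jaw": 0, "x": 1}, {"jaw": 0, "x": 1}, {"jaw": 0}]'|grep -E 'pos|force|gap'
python3 - <<'E'
from h import *
from workcell import r
go(r,blk(-.0725,0,.034),YAW)
f=r.grab_frame('wrist');cv2.imwrite('pics/w4.png',f['image'])
E
```

```text
tool_pos: [0.5404, 0.0094, 0.0346]
force: [-0.0, 0.0, -1.0]
finger_gap: 0.0218
grasp_force: 58.8
t 8.15 tcp [0.5404 0.0094 0.0346] xyaw 92.6 shift [ 0.0354 -0.0033  0.0006] after turn [ 0.0355 -0.0023  0.0006] turn -0.029 F [-0.  0. -1.] gap 0.0218 gf 58.8
```

View pics/w4.png

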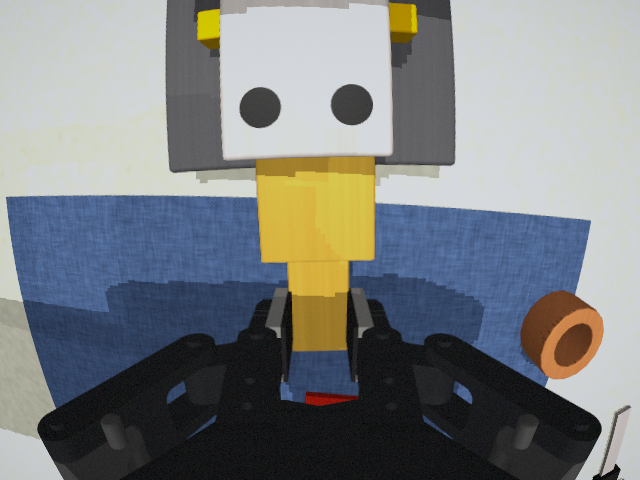

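Shim lies under the ear, centre u≈316 against the block's 312, parallel with it; shift about 2 mm left and push home.

```bash

python3 nudge.py '[{"jaw": 0, "x": 1, "y": -0.22, "z": 0.1}, {"jaw": 0, "x": 1, "z": 0.1}, {"jaw": 0, "x": 0.7}, {"jaw": 0, "x": 0.3}, {"jaw": 0, "x": 0.1}]'|grep -E 'pos|force|gap'
python3 nudge.py '[{"jaw": 0, "x": 0.2}, {"jaw": 0, "x": 0.2}, {"jaw": 0}]'|grep -E 'pos|force|gap'
```

```text
tool_pos: [0.5369, 0.0395, 0.0324]
force: [-0.3, -1.4, -1.3]
finger_gap: 0.022
grasp_force: 58.8
tool_pos: [0.5367, 0.0431, 0.0324]
force: [-0.4, 0.3, -1.4]
finger_gap: 0.022
grasp_force: 58.8
```

```bash

python3 nudge.py '[{"jaw": 0, "x": 0.15}, {"jaw": 0, "x": 0.05}, {"jaw": 0}]'|grep -E 'pos|force:'
python3 nudge.py '[{"jaw": 0, "x": 0.15}, {"jaw": 0, "x": 0.05}, {"jaw": 0}]'|grep -E 'pos|force:'
python3 nudge.py '[{"jaw": 0, "x": 0.15}, {"jaw": 0, "x": 0.05}, {"jaw": 0}]'|grep -E 'pos|force:'
```

```text
tool_pos: [0.5367, 0.045, 0.0324]
force: [0.6, 0.5, -1.4]
grasp_force: 58.8
tool_pos: [0.5366, 0.0453, 0.0324]
force: [0.2, -16.3, 0.0]
grasp_force: 58.9
tool_pos: [0.5366, 0.0455, 0.0325]
force: [0.5, -33.2, 0.3]
grasp_force: 58.9
```

```bash

python3 nudge.py '[{"jaw": 0, "x": -0.3}, {"jaw": 0, "z": 0.1}, {"jaw": 0, "z": 0.1}, {"jaw": 0}]'|grep -E 'pos|force:'
python3 nudge.py '[{"jaw": 0.032}, {"jaw": 0.036}, {"jaw": 0.036}, {"jaw": 0.036}]'|grep -E 'pos|force|gap'
python3 nudge.py '[{"jaw": 0.036, "x": -0.3, "z": -2}, {"jaw": 0.036, "x": -1, "z": -2}, {"jaw": 0.036, "x": -3, "z": -2}, {"jaw": 0.036}]'|grep -E 'pos|force|gap'
python3 - <<'E'
from h import *
from workcell import r
f=r.grab_frame('wrist');cv2.imwrite('pics/w5.png',f['image'])
f=r.grab_frame('top');h=pieces(f,(12,110,120),(32,255,255),.038);[print(*p) for p in h]
e=np.radians(95);e=np.array([np.cos(e),np.sin(e)])
go(r,np.r_[np.array([.5591,-.2748])-.026*e,.06],95)
E
```

```text
tool_pos: [0.5368, 0.0453, 0.0306]
force: [-1.0, -11.0, 2.1]
grasp_force: 59.2
tool_pos: [0.5366, 0.0462, 0.0304]
force: [0.4, 0.0, -0.3]
finger_gap: 0.0359
grasp_force: 0.0
tool_pos: [0.5397, 0.0011, 0.0933]
force: [0.4, -0.6, 0.2]
finger_gap: 0.0358
grasp_force: 0.0
[462. 302.] [ 0.4371 -0.2649] [-0.349  0.937] 110.4 87 42
[461. 237.] [ 0.5536 -0.2665] [-0.089  0.996] 95.1 87 42
[623. 218.] [ 0.6085 -0.5711] [-0.955  0.295] 162.8 125 60
t 11.2 tcp [0.5386 0.0028 0.0906] xyaw 92.5 shift [-0.3042  0.0097  0.0305] after turn [-0.3044 -0.0038  0.0305] turn -0.044 F [ 0.3 -0.2 -0.9] gap 0.0358 gf 0.0
```

View pics/w5.png

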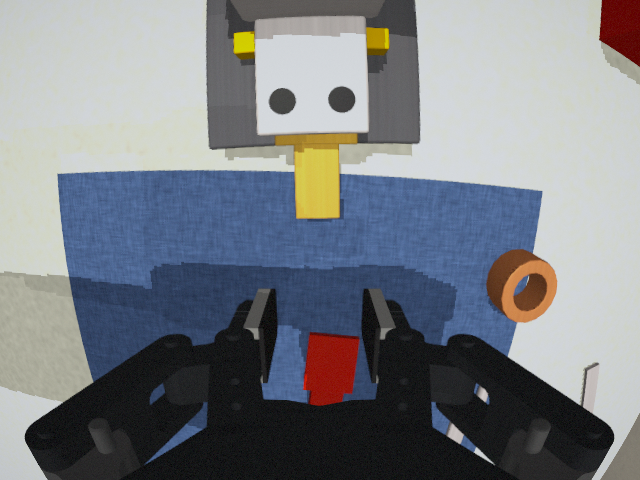

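Wrist view: shim 1 home under the ear, tab (295–341,145–218) centred at 318 against the block centre of 314 (about 1.5 mm). Now shim C.

```bash

python3 nudge.py '[{"jaw": 0.036, "x": -4.5, "twist": -0.176}, {"jaw": 0.036, "x": -4.5}, {"jaw": 0.036, "x": -4.5, "y": -0.4}, {"jaw": 0.036, "x": -4.5}, {"jaw": 0.036, "x": -4.5}]' >/dev/null
python3 nudge.py '[{"jaw": 0.036, "x": -4.5}, {"jaw": 0.036, "x": -3, "z": 1.5}, {"jaw": 0.036, "z": 1}, {"jaw": 0.036}]' >/dev/null
python3 - <<'E'
from h import *
from workcell import r
e=np.radians(95);e=np.array([np.cos(e),np.sin(e)])
go(r,np.r_[np.array([.5591,-.2748])-.026*e,.000],95)
E
```

```text
t 12.1 tcp [ 0.558  -0.2954  0.0625] xyaw 95.0 shift [-0.0058  0.0031  0.0625] after turn [-0.0058  0.0031  0.0625] turn 0.0 F [-0.2  1.   0.3] gap 0.0362 gf 0.0
```

```bash

python3 nudge.py '[{"jaw": 0.036, "x": -0.58, "y": 0.31, "z": 2}, {"jaw": 0.036, "z": 2}, {"jaw": 0.036, "z": 1}, {"jaw": 0.036}]' >/dev/null
python3 - <<'E'
from h import *
from workcell import r
e=np.radians(95);e=np.array([np.cos(e),np.sin(e)])
go(r,np.r_[np.array([.5591,-.2748])-.026*e,.000],95)
E
```

```text
t 12.5 tcp [ 0.5621 -0.3003  0.0142] xyaw 95.1 shift [-0.0004 -0.0007  0.0142] after turn [-0.0004 -0.0007  0.0142] turn 0.002 F [-0.7  1.3 -0. ] gap 0.0362 gf 0.0
```

```bash

python3 nudge.py '[{"jaw": 0.036, "y": -0.07, "z": 0.8}, {"jaw": 0.036, "z": 0.3}, {"jaw": 0.036}, {"jaw": 0.036}]' | grep pos
python3 nudge.py '[{"jaw": 0.0}, {"jaw": 0.0}, {"jaw": 0}]'|grep -E 'pos|force|gap'
```

```text
tool_pos: [0.562, -0.3019, 0.0049]
tool_pos: [0.5621, -0.3021, 0.0052]
force: [-1.8, 0.3, 5.5]
finger_gap: 0.0208
grasp_force: 58.6
```

```bash

python3 nudge.py '[{"jaw": 0.034}, {"jaw": 0.034, "z": 0.15}, {"jaw": 0.034, "z": 0.15}, {"jaw": 0.034}]' | grep pos
python3 nudge.py '[{"jaw": 0.0}, {"jaw": 0.0}, {"jaw": 0}]'|grep -E 'pos|force|gap'
```

```text
tool_pos: [0.5616, -0.3018, 0.001]
tool_pos: [0.5619, -0.3019, 0.0015]
force: [-0.6, 0.9, 1.6]
finger_gap: 0.022
grasp_force: 59.0
```

```bash

python3 nudge.py '[{"jaw": 0, "z": -3}, {"jaw": 0, "x": 2, "z": -3.5}, {"jaw": 0, "x": 4}, {"jaw": 0, "x": 4}, {"jaw": 0, "x": 4}]'>/dev/null
python3 - <<'E'
from h import *
from workcell import r
go(r,blk(-.14,0,.045),93.7)
E
```

```text
t 14.4 tcp [ 0.5491 -0.1611  0.0664] xyaw 95.0 shift [0.1387 0.0036 0.0214] after turn [0.1388 0.0004 0.0214] turn 0.023 F [ 0.8  0.  -1.5] gap 0.022 gf 59.2
```

```bash

python3 nudge.py '[{"jaw": 0, "x": 4, "twist": 0.092}, {"jaw": 0, "x": 4}, {"jaw": 0, "x": 4, "z": 0.8}, {"jaw": 0, "x": 1.5, "z": 1}, {"jaw": 0}]'>/dev/null
python3 - <<'E'
from h import *
from workcell import r
go(r,blk(-.14,0,.0425),93.7)
f=r.grab_frame('wrist');cv2.imwrite('pics/w6.png',f['image'])
E
```

```text
t 14.9 tcp [ 0.5389 -0.0261  0.047 ] xyaw 93.9 shift [0.0034 0.0018 0.0045] after turn [0.0034 0.0018 0.0045] turn 0.003 F [ 0.7  0.2 -0.7] gap 0.0216 gf 59.2
```

View pics/w6.png

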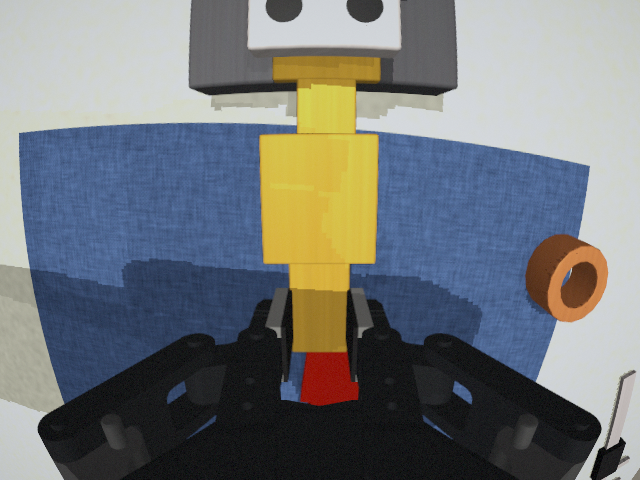

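Shim 2 is straight in the hand (centre u=320), block and ear centres at 324, shim 1 at 326: the computed 1.8 mm shift holds. (That was picture 10; from here I use numbers only.)

```bash

python3 nudge.py '[{"jaw": 0, "x": 0.5, "y": 0.18, "z": 0.3}, {"jaw": 0, "x": 1, "z": 0.15}, {"jaw": 0, "x": 1}, {"jaw": 0, "x": 1}, {"jaw": 0, "x": 1}]'|grep -E 'pos|force:'
python3 nudge.py '[{"jaw": 0, "x": 1}, {"jaw": 0, "x": 0.6}, {"jaw": 0}]'|grep -E 'pos|force:'
python3 - <<'E'
from h import *
from workcell import r
go(r,blk(-.0725,0,.0415),93.7)
E
```

```text
tool_pos: [0.5387, 0.0181, 0.0441]
force: [-0.0, 0.0, -1.0]
grasp_force: 59.2
tool_pos: [0.5376, 0.0341, 0.044]
force: [0.3, -0.7, -1.0]
grasp_force: 59.2
t 15.75 tcp [0.5376 0.0341 0.044 ] xyaw 93.8 shift [ 0.0107 -0.0015  0.0025] after turn [ 0.0107 -0.0015  0.0025] turn 0.002 F [ 0.3 -0.7 -1. ] gap 0.0219 gf 59.2
```

Units first: shifts go in cm and turns go in units of 0.25 rad. So 0.005 m is 0.5, 0.003 m is 0.3.

```bash

python3 nudge.py '[{"jaw": 0, "x": 0.5, "y": -0.13, "z": 0.1}, {"jaw": 0, "x": 0.3, "z": 0.1}, {"jaw": 0, "x": 0.1}, {"jaw": 0}]'|grep -E 'pos|force:'
python3 nudge.py '[{"jaw": 0, "x": 0.15}, {"jaw": 0, "x": 0.1}, {"jaw": 0}]'|grep -E 'pos|force:'
python3 nudge.py '[{"jaw": 0, "x": 0.15}, {"jaw": 0, "x": 0.05}, {"jaw": 0}]'|grep -E 'pos|force:'
```

```text
tool_pos: [0.5357, 0.0422, 0.0419]
force: [-0.4, -0.3, -0.4]
grasp_force: 59.2
tool_pos: [0.5356, 0.0447, 0.0419]
force: [0.6, -0.2, -0.9]
grasp_force: 59.2
tool_pos: [0.5355, 0.0465, 0.042]
force: [1.0, -0.9, -1.4]
grasp_force: 59.2
```

```bash

python3 nudge.py '[{"jaw": 0, "x": 0.1}, {"jaw": 0, "x": 0.05}, {"jaw": 0}]'|grep -E 'pos|force:'
python3 nudge.py '[{"jaw": 0, "x": 0.1}, {"jaw": 0, "x": 0.05}, {"jaw": 0}]'|grep -E 'pos|force:'
python3 nudge.py '[{"jaw": 0, "x": 0.1}, {"jaw": 0, "x": 0.05}, {"jaw": 0}]'|grep -E 'pos|force:'
```

```text
tool_pos: [0.5355, 0.0467, 0.042]
force: [1.0, -15.1, -0.8]
grasp_force: 59.3
tool_pos: [0.5355, 0.0468, 0.0421]
force: [1.6, -28.2, 0.2]
grasp_force: 59.4
tool_pos: [0.5356, 0.0469, 0.0422]
force: [1.2, -40.8, 0.6]
grasp_force: 59.4
```

```bash

python3 nudge.py '[{"jaw": 0, "x": -0.4}, {"jaw": 0, "z": 0.1}, {"jaw": 0, "z": 0.1}, {"jaw": 0, "z": 0.05}, {"jaw": 0}]'|grep -E 'pos|force:'
python3 nudge.py '[{"jaw": 0.032}, {"jaw": 0.034}, {"jaw": 0.034}, {"jaw": 0.034}]'|grep -E 'pos|force|gap'
python3 nudge.py '[{"jaw": 0.036, "x": -0.3, "z": -2}, {"jaw": 0.036, "x": -1, "z": -2}, {"jaw": 0.036, "x": -3, "z": -2}, {"jaw": 0.036}]'|grep -E 'pos|force|gap'
python3 - <<'E'
from h import *
from workcell import r
f=r.grab_frame('wrist');pickle.dump(f,open('w7.pkl','wb'))
R=cv2.Rodrigues(np.array(f['rvec']))[0];C=-R.T@np.array(f['tvec']).ravel()
def fe(uv,z):
    q=(np.atleast_2d(uv)-[f['cx'],f['cy']])/f['fx'];th=np.linalg.norm(q,axis=1)[:,None]
    d=np.c_[q/th*np.sin(th),np.cos(th)]@R;return C+d*((z-C[2])/d[:,2])[:,None]
h=cv2.cvtColor(f['image'],cv2.COLOR_BGR2HSV)
for lo,hi,z in(((20,120,100),(32,255,255),.046),((0,150,60),(6,255,255),.018)):
  for c in cv2.findContours(cv2.inRange(h,lo,hi),cv2.RETR_EXTERNAL,cv2.CHAIN_APPROX_NONE)[0]:
    if cv2.contourArea(c)<250:continue
    P=fe(c[:,0].astype(float),z);b=np.c_[(P[:,:2]-O)@U,(P[:,:2]-O)@V]*1000
    x,y,w,hh=cv2.boundingRect(c);print('px',x,y,w,hh,'blk x',b[:,0].min().round(1),b[:,0].max().round(1),'y',b[:,1].min().round(1),b[:,1].max().round(1))
    if z>.04:
      for k in(-85,-80,-75,-70,-65,-60,-55,-50,-47):
        m=abs(b[:,0]-k)<1.2
        if m.any():print(k,b[m,1].min().round(1),b[m,1].max().round(1))
go(r,np.r_[.55+.0007,-.104-.022,.06],88)
E
```

```text
tool_pos: [0.5356, 0.0466, 0.0396]
force: [0.4, -10.6, 2.9]
grasp_force: 59.7
tool_pos: [0.5354, 0.0474, 0.0394]
force: [0.4, 0.1, 0.1]
finger_gap: 0.0338
grasp_force: 0.0
tool_pos: [0.5395, 0.0023, 0.1024]
force: [0.4, 0.2, 0.3]
finger_gap: 0.036
grasp_force: 0.0
px 276 137 83 83 blk x -90.5 -45.4 y -22.3 21.4
-85 -12.0 11.5
-80 -12.0 11.4
-75 -12.1 11.8
-70 -12.1 11.7
-65 -12.1 11.6
-60 -12.1 11.5
-55 -12.7 11.4
-50 -22.3 21.4
-47 -22.3 21.4
px 242 36 21 27 blk x -3.1 11.6 y 28.3 39.3
px 370 35 22 27 blk x -3.7 11.3 y -40.7 -29.2
px 302 328 54 78 blk x -243.5 -173.0 y -25.5 13.1
px 596 0 44 79 blk x 23.6 97.3 y -272.5 -209.7
t 19.0 tcp [0.5389 0.0034 0.1007] xyaw 93.6 shift [-0.1298  0.0035  0.0408] after turn [-0.1289  0.0162  0.0408] turn 0.099 F [-0.   0.5 -0.1] gap 0.0356 gf 0.0
```

Both shims read home (top shim's tab end at -90.5 mm, y ±12 mm). Now the wedge: refine its pose.

Converted, 0.01 m is 1, 0.005 m is 0.5, 0.099 rad is 0.396.

```bash

python3 nudge.py '[{"jaw": 0.04, "x": -4.5, "y": 0.5, "twist": 0.396}, {"jaw": 0.04, "x": -4.5, "y": 0.5, "z": 1}, {"jaw": 0.04, "x": -3.8, "y": 0.6, "z": 2}, {"jaw": 0.04}]' >/dev/null
python3 - <<'E'
from h import *
from workcell import r
T=r.grab_frame('top');f=r.grab_frame('wrist');T0=pickle.load(open('top0.pkl','rb'))
R=cv2.Rodrigues(np.array(f['rvec']))[0];C=-R.T@np.array(f['tvec']).ravel()
def fe(uv,z):
    q=(np.atleast_2d(uv)-[f['cx'],f['cy']])/f['fx'];th=np.linalg.norm(q,axis=1)[:,None]
    d=np.c_[q/th*np.sin(th),np.cos(th)]@R;return C+d*((z-C[2])/d[:,2])[:,None]
for img,fn in((T0['image'],lambda u,z:onz(T0,u,z)),(f['image'],fe)):
  h=cv2.cvtColor(img,cv2.COLOR_BGR2HSV);m=cv2.inRange(h,(0,150,60),(6,255,255))|cv2.inRange(h,(174,150,60),(180,255,255))
  for c in cv2.findContours(m,cv2.RETR_EXTERNAL,cv2.CHAIN_APPROX_NONE)[0]:
    if not 300<cv2.contourArea(c)<20000:continue
    A=fn(c[:,0].astype(float),.018)[:,:2];B=fn(c[:,0].astype(float),.003)[:,:2]
    if np.linalg.norm(A.mean(0)-[.55,-.104])>.05:continue
    (_,_),(w,l),a=cv2.minAreaRect((A*1000).astype(np.float32));a=np.radians(a)
    e=np.array([np.cos(a),np.sin(a)]) if w>l else np.array([-np.sin(a),np.cos(a)])
    e=e if e[1]>0 else -e;n=np.array([-e[1],e[0]])
    print('yaw',np.degrees(np.arctan2(e[1],e[0])),'size',w,l,'tab end',(A@e).min(),'tip',(B@e).max(),'lat A',(A@n).min(),(A@n).max())
    s=A@e-(A@e).min()
    for k in(.008,.015,.02,.025,.032,.05,.06,.07):
        q=abs(s-k)<.0025
        if q.any():print(k,(A@n)[q].min().round(4),(A@n)[q].max().round(4))
go(r,np.r_[.55+.0007,-.104-.022,.0],88)
E
```

```text
yaw 90.87842780351639 size 35.90430450439453 80.32318115234375 tab end -0.15135118650807614 tip -0.07189717395258062 lat A -0.5670937882580898 -0.5311895067044993
0.008 -0.5576 -0.5331
0.015 -0.5576 -0.535
0.02 -0.5576 -0.535
0.025 -0.5595 -0.535
0.032 -0.5595 -0.535
0.05 -0.5671 -0.5312
0.06 -0.5671 -0.5312
0.07 -0.5671 -0.5331
yaw 85.79991149902344 size 80.42424774169922 35.456478118896484 tab end -0.1044702507223523 tip -0.02458427434008053 lat A -0.5744252647660363 -0.5389687802380487
0.008 -0.5685 -0.5449
0.015 -0.5682 -0.5448
0.02 -0.5685 -0.5453
0.025 -0.5683 -0.5452
0.032 -0.5685 -0.5451
0.05 -0.5744 -0.5394
0.06 -0.574 -0.5393
0.07 -0.574 -0.5401
t 19.5 tcp [ 0.5538 -0.1236  0.0681] xyaw 88.0 shift [-0.0026 -0.0028  0.0681] after turn [-0.0026 -0.0028  0.0681] turn -0.0 F [-0.1  0.5  0.5] gap 0.0402 gf 0.0
```

```bash

python3 - <<'E'
from h import *
from workcell import r
go(r,[.549,-.127,.004],85.8)
E
python3 nudge.py '[{"jaw": 0.04, "x": -0.35, "y": -0.45, "z": 2, "twist": 0.152}, {"jaw": 0.04, "z": 2}, {"jaw": 0.04, "z": 1.5}, {"jaw": 0.04, "z": 0.3}, {"jaw": 0.04}]' >/dev/null
python3 - <<'E'
from h import *
from workcell import r
go(r,[.549,-.127,.004],85.8)
E
```

```text
t 19.5 tcp [ 0.5538 -0.1236  0.0681] xyaw 88.0 shift [-0.0036 -0.0045  0.0641] after turn [-0.0038 -0.0044  0.0641] turn 0.038 F [-0.1  0.5  0.5] gap 0.0402 gf 0.0
t 20.0 tcp [ 0.5498 -0.1263  0.0114] xyaw 85.9 shift [-0.0007 -0.0008  0.0074] after turn [-0.0007 -0.0007  0.0074] turn 0.002 F [0.  0.5 0.9] gap 0.04 gf 0.0
```

```bash

python3 nudge.py '[{"jaw": 0.036, "x": -0.07, "y": -0.07, "z": 0.5}, {"jaw": 0.036, "z": 0.25}, {"jaw": 0.036}]' | grep pos
python3 nudge.py '[{"jaw": 0.0}, {"jaw": 0.0}, {"jaw": 0}]'|grep -E 'pos|force|gap'
```

```text
tool_pos: [0.549, -0.1277, 0.0039]
tool_pos: [0.5492, -0.1278, 0.0044]
force: [-0.1, -0.3, 4.9]
finger_gap: 0.0222
grasp_force: 59.5
```

```bash

python3 nudge.py '[{"jaw": 0, "z": -3}, {"jaw": 0, "x": 1, "z": -3.5, "twist": -0.552}, {"jaw": 0, "x": 3}, {"jaw": 0, "x": 2}]'>/dev/null
python3 - <<'E'
from h import *
from workcell import r
go(r,blk(-.125,0,.055),93.8)
E
```

```text
t 21.0 tcp [ 0.5466 -0.0669  0.07  ] xyaw 93.8 shift [ 0.0596 -0.0033  0.015 ] after turn [ 0.0596 -0.0033  0.015 ] turn -0.0 F [-0.   0.3 -1.8] gap 0.0223 gf 59.4
```

```bash

python3 nudge.py '[{"jaw": 0, "x": 3, "y": -0.2}, {"jaw": 0, "x": 2, "y": -0.13, "z": 0.8}, {"jaw": 0, "x": 0.8, "z": 0.6}, {"jaw": 0, "z": 0.1}, {"jaw": 0}]'>/dev/null
python3 - <<'E'
from h import *
from workcell import r
go(r,blk(-.118,0,.053),93.8)
f=r.grab_frame('wrist')
R=cv2.Rodrigues(np.array(f['rvec']))[0];C=-R.T@np.array(f['tvec']).ravel()
def fe(uv,z):
    q=(np.atleast_2d(uv)-[f['cx'],f['cy']])/f['fx'];th=np.linalg.norm(q,axis=1)[:,None]
    d=np.c_[q/th*np.sin(th),np.cos(th)]@R;return C+d*((z-C[2])/d[:,2])[:,None]
h=cv2.cvtColor(f['image'],cv2.COLOR_BGR2HSV);m=cv2.inRange(h,(0,150,60),(6,255,255))|cv2.inRange(h,(174,150,60),(180,255,255))
c=max(cv2.findContours(m,0,1)[0],key=cv2.contourArea);uv=np.argwhere(m)[:,::-1].astype(float)
P=fe(uv,.054);b=np.c_[(P[:,:2]-O)@U,(P[:,:2]-O)@V]*1000;b=b[(abs(b[:,1])<60)&(b[:,0]<0)]
print(b[:,0].max())
for k in(-60,-65,-70,-75,-80,-85):
    q=abs(b[:,0]-k)<1.2
    if q.any():print(k,b[q,1].min().round(1),b[q,1].max().round(1))
E
```

```text
t 21.5 tcp [ 0.5392 -0.0107  0.0537] xyaw 93.8 shift [0.01   0.0003 0.0007] after turn [0.01   0.0003 0.0007] turn -0.0 F [ 0.6 -0.3 -0.9] gap 0.0226 gf 59.3
-65.27629296044677
-65 -17.6 18.1
-70 -18.0 18.3
-75 -18.0 18.4
-80 -18.1 19.0
-85 -18.6 19.1
```

Wedge centred (±18 mm), tip at −65 mm. Push in.

```bash

python3 nudge.py '[{"jaw": 0, "x": 1, "z": 0.1}, {"jaw": 0, "x": 1, "z": 0.05}, {"jaw": 0, "x": 0.6}, {"jaw": 0, "x": 0.3}, {"jaw": 0}]'|grep -E 'pos|force:'
python3 nudge.py '[{"jaw": 0, "z": 0.1}, {"jaw": 0}]'|grep -E 'pos|force:'
python3 nudge.py '[{"jaw": 0, "z": 0.1}, {"jaw": 0}]'|grep -E 'pos|force:'
```

```text
tool_pos: [0.5373, 0.0193, 0.0525]
force: [-0.9, -0.1, -0.8]
grasp_force: 59.3
tool_pos: [0.5373, 0.0186, 0.0513]
force: [-0.1, 0.0, -0.7]
grasp_force: 59.3
tool_pos: [0.5374, 0.0186, 0.0504]
force: [-0.5, -0.6, -0.7]
grasp_force: 59.5
```

```bash

python3 nudge.py '[{"jaw": 0, "z": 0.05}, {"jaw": 0}]'|grep -E 'pos|force:'
python3 nudge.py '[{"jaw": 0, "z": 0.05}, {"jaw": 0}]'|grep -E 'pos|force:'
```

```text
tool_pos: [0.5375, 0.0186, 0.0502]
force: [-0.2, -2.6, 3.7]
grasp_force: 59.9
tool_pos: [0.5376, 0.0185, 0.0499]
force: [-2.7, -4.3, 7.0]
grasp_force: 60.3
```

```bash

python3 nudge.py '[{"jaw": 0, "x": 0.2, "z": -0.05}, {"jaw": 0, "x": 0.2}, {"jaw": 0}]'|grep -E 'pos|force:'
python3 nudge.py '[{"jaw": 0, "x": 0.15}, {"jaw": 0}]'|grep -E 'pos|force:'
python3 nudge.py '[{"jaw": 0, "x": 0.15}, {"jaw": 0}]'|grep -E 'pos|force:'
```

```text
tool_pos: [0.5373, 0.0229, 0.0502]
force: [0.6, -2.3, 2.8]
grasp_force: 59.9
tool_pos: [0.5372, 0.0243, 0.0502]
force: [-0.8, -4.1, 5.3]
grasp_force: 60.0
tool_pos: [0.5371, 0.0258, 0.0502]
force: [0.8, -3.6, 5.2]
grasp_force: 60.1
```

```bash

python3 nudge.py '[{"jaw": 0, "x": 0.1}, {"jaw": 0}]'|grep -E 'pos|force:'
python3 nudge.py '[{"jaw": 0, "x": 0.1}, {"jaw": 0}]'|grep -E 'pos|force:'
python3 nudge.py '[{"jaw": 0, "x": 0.1}, {"jaw": 0}]'|grep -E 'pos|force:'
```

```text
tool_pos: [0.537, 0.0267, 0.0502]
force: [0.4, -2.9, 6.1]
grasp_force: 60.1
tool_pos: [0.537, 0.0274, 0.0502]
force: [0.3, -6.6, 5.7]
grasp_force: 60.2
tool_pos: [0.537, 0.028, 0.0503]
force: [0.9, -10.2, 6.0]
grasp_force: 60.3
```

```bash

python3 nudge.py '[{"jaw": 0, "x": 0.1}, {"jaw": 0}]'|grep -E 'pos|force:'
python3 nudge.py '[{"jaw": 0, "x": 0.1}, {"jaw": 0}]'|grep -E 'pos|force:'
python3 nudge.py '[{"jaw": 0}, {"jaw": 0}]'|grep -E 'pos|force:'
```

```text
tool_pos: [0.537, 0.0287, 0.0503]
force: [-0.0, -13.2, 7.0]
grasp_force: 60.3
tool_pos: [0.5369, 0.0295, 0.0504]
force: [0.7, -15.3, 6.2]
grasp_force: 60.3
tool_pos: [0.5369, 0.0295, 0.0503]
force: [-0.4, -14.5, 6.9]
grasp_force: 60.3
```

```bash

python3 nudge.py '[{"jaw": 0, "x": 0.1}, {"jaw": 0}]'|grep -E 'pos|force:'
python3 nudge.py '[{"jaw": 0, "x": 0.1}, {"jaw": 0}, {"jaw": 0}]'|grep -E 'pos|force:'
python3 nudge.py '[{"jaw": 0}, {"jaw": 0}, {"jaw": 0}]'|grep -E 'time|pos|force|gap'
python3 - <<'E'
from h import *
from workcell import r
f=r.grab_frame('wrist')
R=cv2.Rodrigues(np.array(f['rvec']))[0];C=-R.T@np.array(f['tvec']).ravel()
def fe(uv,z):
    q=(np.atleast_2d(uv)-[f['cx'],f['cy']])/f['fx'];th=np.linalg.norm(q,axis=1)[:,None]
    d=np.c_[q/th*np.sin(th),np.cos(th)]@R;return C+d*((z-C[2])/d[:,2])[:,None]
h=cv2.cvtColor(f['image'],cv2.COLOR_BGR2HSV)
red=cv2.inRange(h,(0,150,60),(6,255,255))|cv2.inRange(h,(174,150,60),(180,255,255))
for m,z,n in((red,.06,'red'),(cv2.inRange(h,(20,120,100),(32,255,255)),.046,'yel')):
  uv=np.argwhere(m)[:,::-1].astype(float);P=fe(uv,z);b=np.c_[(P[:,:2]-O)@U,(P[:,:2]-O)@V]*1000;b=b[(abs(b[:,1])<45)&(b[:,0]<15)]
  print(n,b[:,0].min(),b[:,0].max())
  for k in(0,-3,-47,-50,-55,-60,-65,-68,-70,-75):
    q=abs(b[:,0]-k)<1.2
    if q.any():print(k,b[q,1].min().round(1),b[q,1].max().round(1))
E
```

```text
tool_pos: [0.5369, 0.0303, 0.0504]
force: [0.8, -17.2, 7.5]
grasp_force: 60.3
tool_pos: [0.5368, 0.0311, 0.0504]
force: [1.7, -18.7, 6.8]
grasp_force: 60.3
time_s: 25.55
tool_pos: [0.5368, 0.0311, 0.0503]
force: [1.4, -18.9, 7.5]
finger_gap: 0.0221
grasp_force: 60.3
red -106.06591661143958 -48.04842386198785
-47 5.1 16.9
-50 -18.3 17.4
-55 -18.4 17.7
-60 -18.5 17.9
-65 -18.7 18.1
-68 -12.2 11.7
-70 -12.6 11.7
-75 -12.3 11.9
yel -2.037288065024903 11.59636683765485
0 -40.4 39.4
-3 -36.3 32.0
```

```bash
python3 -c "
from workcell import r
print(r.finish_job())"
```

```text
the job is handed in; nothing more can be done
None
```

I handed the job in at about 25.6 s: two shims are home against the stop and the wedge is jammed between stack and ear, still gripped and pressed in with about 19 N; ear lift is about 1.3 mm by my estimate, not measured, and no verdict came back.

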